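Key a timing pulley onto a gear drive

TASK

Take the brass key out of the orange block and lower it into the groove in the drive's upright shaft until it stands on the shoulder, then let go of it. The shaft may stand at any angle within about 50 degrees of the drive's front, so look or feel gently for the groove. Then slide the pulley down over shaft and key, its keyway lined up with the key, and press it gently, past the drag of the small spring plunger, until it sits flat and fully home on the shoulder; let go of it, force nothing and leave the other things on the table where they are.

Things in the scene. Friction and masses are not known exactly. Their poses are not given: they have to be found in the camera images.
- drive: Gear drive fixed to the table: dark foot plate 120x116 mm, blue gearbox 88x84 mm up to 52 mm high, grey motor lying behind it out to x = +101 mm. Origin: underside centre, z up; its front is -x. An upright steel shaft, 28 mm in diameter, stands on a round shoulder (diameter 52 mm, top 62 mm above the origin), its axis through the origin
- shaft_seat (a point): Shaft axis at the top of the shoulder, 62 mm above the drive's origin; axes as the drive's (does not turn with the shaft). Undersides of key and pulley are here when home. A brass spring plunger on the shaft's back, 14 mm higher, drags on the pulley's bore: it hangs there until pushed down with 3 to 10 N. Keep every push on key or pulley under 15 N
- shaft_top (a point): Centre of the shaft's flat top, 38 mm above shaft_seat, axes as the drive's. A groove open at the top and outwards runs down the shaft's side to the shoulder: 12 mm wide, floor 7.5 mm from the axis, mouth slightly chamfered. It looks to the drive's -x, turned from it by an unmeasured angle of up to 0.85 rad either way about z: find it by sight or feel. Shaft braked: turns only above 1.5 N m
- key_block: Orange block fixed to the table, 60x60x22 mm, origin at underside centre. A pocket 15 mm (x) by 13 mm (y), 16 mm deep, in the middle of its top holds the key upright
- key: Loose brass bar, 12 mm (x) by 10 mm (y) by 46 mm high (z), ends chamfered 1 mm, 45 g. Origin: centre of its underside, at the start 6 mm above the table. Home in the groove, its x axis lies along the shaft's radius (either way round), its centre 13.5 to 15 mm from the shaft axis, its top 8 mm above the shaft's top; released in the groove it mostly drops home by itself, else tap it
- pulley: Loose timing pulley, about 160 g, flat on the table: black toothed rim, diameter 80 mm, 0 to 22 mm high; above it a plain aluminium boss to grip, diameter 54 mm, 22 to 42 mm high. Origin: underside centre, z along the bore. Bore 30 mm, right through; keyway 12 mm wide on the bore's -x side, right through, out to 21 mm from the axis; lower mouths chamfered 2 mm. Goes on this way up
- product_box_2: Black carton, 130x110x40 mm, right rear; bystander
- tape_roll_clear: Roll of brown tape, 96 mm across, 48 mm high, at the back; bystander
- stapler: Red and black stapler, 150x36x54 mm, right edge; bystander
- pen_green: Green pen, 140 mm, left front; bystander
There are look-alikes about, which are no part of the job. Of the things that look like the pulley, the smaller one is meant.

How it is judged:
On the way:
1. the key stands released in the shaft's groove, on the shoulder (z of key in the frame of shaft_seat between -0.003 and 0.003 m and horizontal distance between key and shaft_seat between 0.0115 and 0.0185 m and angle between key's own z axis and vertical below 0.15 rad and contact force between the fingers and key below 0.2 N and horizontal distance between pulley and shaft_seat above 0.05 m), for 0.2 s.
At the end, for the whole second after the job is handed in: Key on the shoulder (within 3 mm), 11.5 to 17.5 mm from the shaft axis; pulley flat on the shoulder (within 2 mm in height, 3 mm of the axis, tilt under 0.06 rad), key in its keyway (11.5 to 17.5 mm towards its -x, within 3 mm sideways); both at rest (z of key in the frame of shaft_seat between -0.003 and 0.003 m and horizontal distance between key and shaft_seat between 0.0115 and 0.0175 m and z of pulley in the frame of shaft_seat between -0.003 and 0.002 m and horizontal distance between pulley and shaft_seat below 0.003 m and angle between pulley's own z axis and vertical below 0.06 rad and x of key in the frame of pulley between -0.0175 and -0.0115 m and y of key in the frame of pulley between -0.003 and 0.003 m and linear speed of each of pulley, key below 0.02 m/s); the robot touches nothing.
It fails at once if key pressed on the drive with more than 40 N (contact force between key and drive above 40 N).
It fails at once if pulley and drive forced together with more than 50 N (all their contacts added, the plunger's side load of about 12 N with them) (contact force between pulley and drive above 50 N).
It fails at once if pulley pressed on the key with more than 40 N (contact force between pulley and key above 40 N).
It fails at once if a bystander pushed away by more than 30 mm (distance of any of product_box_2, tape_roll_clear, stapler, pen_green from where it was at the start of the episode above 0.03 m).
It also fails if it takes over 72 s, if anything falls off the work surface, if the arm or the gripper's body presses on something with over 40 N, if the wrist force passes 120 N, or if a joint passes its speed limit or range.

ROBOT

A 6-joint arm with a two-finger parallel gripper is mounted at the origin on the work surface; the furniture and walls round the work are solid. World frame = base frame: x ahead of the robot, y to its left, z up, the work surface at z = 0. Lengths are in m, angles in rad, forces in N, time in s.
With the tool pointing down it reaches from about 0.375 to 0.9 m from the base axis. Payload 3.1 kg.
Tool frame: the origin (TCP) lies between the finger pads; the fingertips stand manip.nose_length ahead of it and the grasp point (between the pads) lies 5 mm behind it (manip.nose_length is the distance from the TCP to the fingertips, in m); z points along the fingers, y is the line along which they close (so a half turn about z gives the same grasp; the last joint's range is limited). The gripper opens to 85 mm and grips with 20 to 120 N. Pads are 22 mm wide; open, the fingers measure 114 mm over their backs; the gripper's body (76 mm by 85 mm) begins 54 mm behind the grasp point. The pads swing forward as they close: fully open they stand 13 mm farther back than shut.
Start: joints at [1.169, 0.527, 1.433, -0, 1.181, -0.178], TCP at [0.139, 0.609, 0.214] pointing down, gripper open.
Joint ranges: [-3.08, 3.08], [-0.75, 2.2], [0.22, 2.44], [-1.43, 4.57], [0, 2.65], [-2.85, 2.85]. Speed limits (rad/s): [2.79, 2.79, 3.14, 3.14, 3.14, 3.14].

INTERFACE

Orientations are given as a unit quaternion [x, y, z, w].
In Python, from station import monitor, eyes, job, manip gives the robot as it stands.
- The arm moves only by the shell command python3 -m pendant 'ROWS' [FORCE]. ROWS is JSON, a list that holds one entry, the list of rows, each a list of 7 numbers: the shift along the tool's x, y, z as a fraction of full scale, then the turn, a rotation vector about the tool's x, y, z as a fraction of full scale, then the opening, from 0 (shut) to 1 (fully open). A call has 1 to 20 rows; each row shifts and turns the commanded pose from where the row before left it, along the tool's axes as they then stand; what a row does not reach is not made up. Full scale, the value 1, is 800 mm for a shift and 0.12 rad for a turn. A row lasts 1/10 s, in which the tool goes at most 50 mm and 8.59 degrees, less where a joint would pass 70% of its speed; a pose out of reach is approached as far as the arm can. A call with a number of a shift or a turn outside -1 to 1 is refused whole. A call with a gripper value outside its range is refused whole. The fingers move at their own pace and stop on an object; FORCE is the grip in N (left out, the last holds). Time passes only in rows, so rows that do not move let the fingers close. It gives the time, the measured TCP pose, the force, the opening and the grip force at its end, in the units of the state.
- monitor.sense(): the state, without advancing time (a new reading comes with each control period).
- eyes.snapshot(name): name is "scene" or "top" or "wrist"; returns a dict with "pixels" (480x640x3 uint8, red, green, blue), "depth" (480x640 float32, m along the optical axis (not along the pixel's ray), 0 where there is no reading), "intrinsics" (3x3 intrinsics, pixels), "eye" and "attitude" of the camera in the world. Camera axes: x right, y down, z forward; pixel columns grow to the right and rows downward; lengths in m; the calibration is good to about 2 mm. The wrist camera is an equidistant fisheye: a pixel r from the principal point sees the ray r / f radians off the axis. A picture is of the moment at which its call begins.
- job.sign_off(): hands the job in; it is judged then, once.
The state is a dict: "t": time; "q": joint angles; "qd": joint speeds; "tau": joint torques, N m; "tcp_pos": TCP position; "tool_rot": TCP orientation; "force": force on the tool from outside, world axes, zero at the start; "ft_torque": the same for the moment, N m; "finger_gap": opening from 0.0 (shut) to 1.0 (fully open); "gripper_force": force on a finger pad.
Only numpy, scipy, OpenCV 4.12 (cv2) and the standard library are available. Lean on these libraries where they do the work, as an engineer would, in place of code of your own. Each camera call takes 0.05 s, during which the arm holds its last target. There are 200 camera calls.

## Working session

There is one attempt and no reset: what is moved stays moved. The work goes in short steps, Python scripts to look and compute and a shell command to move; the robot and the scene stay as the last step left them, time stands still between calls to the robot, and variables do not carry over. Pictures are saved under pics/ and viewed, at most 14 in all, crops included, and the job is handed in when it is done.

```bash
ls; mkdir -p pics
cat > h.py <<'E'
import numpy as np, cv2
from scipy.spatial.transform import Rotation as R
from station import monitor, eyes, job, manip
def snap(n,f=None):
    s=eyes.snapshot(n)
    if f: cv2.imwrite('pics/'+f,s['pixels'][:,:,::-1])
    return s
def cloud(s):
    K=np.array(s['intrinsics']);d=s['depth'];v,u=np.mgrid[:480,:640]
    P=np.stack([(u-K[0,2])/K[0,0]*d,(v-K[1,2])/K[1,1]*d,d],-1)
    A=np.array(s['attitude']); A=R.from_quat(A).as_matrix() if A.size==4 else A
    return P@A.T+np.array(s['eye'])
E
python3 - <<'E'
from h import *
for n in ('scene','top'):
    s=snap(n,n+'0.png');np.savez(n+'0.npz',**s);print(n,s['intrinsics'],s['eye'],s['attitude'])
print(manip.nose_length,monitor.sense())
E
```

```text
pics
scene [[525.92050596   0.         331.09517137]
 [  0.         525.92050596 231.30200708]
 [  0.           0.           1.        ]] [0.36667038 1.25436995 0.64817968] [-0.05481588  0.83096889 -0.55215615  0.04011876]
top [[443.96088      0.         321.22454622]
 [  0.         443.96088    244.52930213]
 [  0.           0.           1.        ]] [ 0.40850817 -0.08350646  1.23658809] [-0.6973357   0.71424964 -0.03852577  0.04567417]
0.014 {'t': 0.1, 'q': array([ 1.16851749e+00,  5.28374536e-01,  1.43378875e+00,  1.43670926e-05,
        1.18141394e+00, -1.78533259e-01]), 'qd': array([-0.0011694 , -0.00267904, -0.00407156,  0.00061794, -0.00020703,
        0.00071839]), 'tau': array([-1.87444975e-04, -4.43307710e+01, -1.78585678e+01, -2.75452039e-04,
        3.86266431e-03,  1.95351379e-05]), 'tcp_pos': array([0.13839077, 0.60878024, 0.21292606]), 'tool_rot': array([ 1.11642237e-01,  9.93747969e-01, -9.48834766e-04, -2.90497478e-04]), 'force': array([-0.05990672, -0.36667825,  0.11107115]), 'ft_torque': array([-0.03953504, -0.01830627,  0.04784056]), 'gripper_force': 0.0, 'finger_gap': 0.9997358987306307}
```

View pics/top0.png

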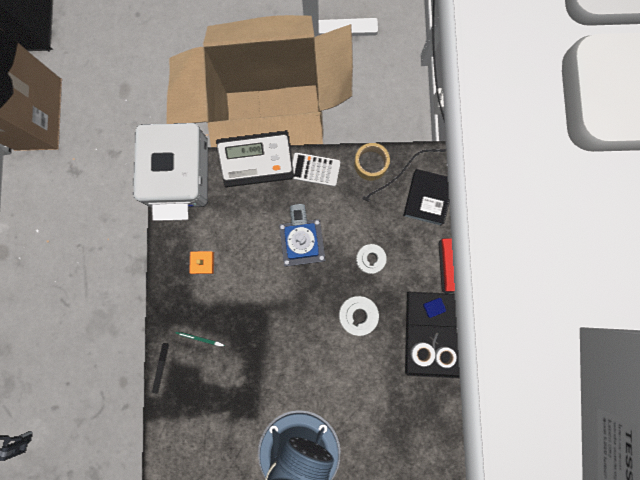

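View pics/scene0.png

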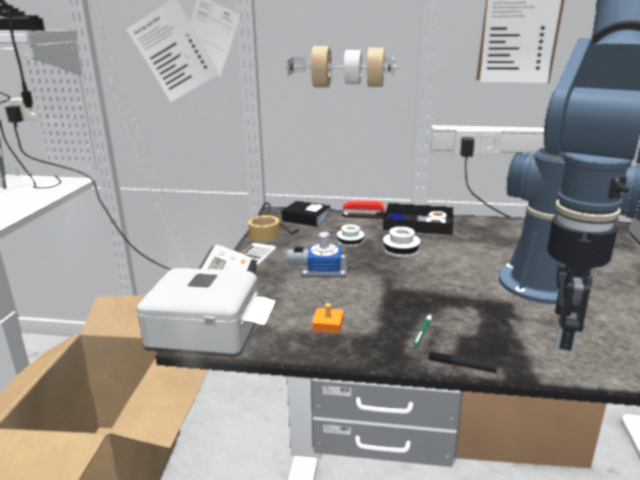

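The top view shows the block at (201,262), the drive shaft at (301,240), the small pulley at (371,258) and the larger look-alike at (359,316). Next I measure them from depth and view an enlarged crop.

Run:
```python
from h import *
s=dict(np.load('top0.npz'));P=cloud(s);im=s['pixels']
for n,(u,v) in dict(block=(201,262),drive=(301,241),pul=(371,258),big=(359,316)).items():
    a=P[v-28:v+29,u-28:u+29].reshape(-1,3)
    print(n,[ (round(lo*1e3),len(b),np.round(((b.max(0)+b.min(0))/2)[:2],4),np.round(np.ptp(b,axis=0)[:2],3)) for lo,hi in ((.012,.03),(.03,.046),(.046,.056),(.056,.07),(.07,.092),(.092,.11)) for b in [a[(a[:,2]>lo)&(a[:,2]<hi)]] if len(b)>3])
c=np.hstack([cv2.resize(im[v-24:v+24,u-24:u+24],(264,264),interpolation=cv2.INTER_CUBIC) for u,v in ((201,262),(301,241),(371,258))])
cv2.imwrite('pics/crop0.png',c[:,:,::-1])
# pose of block by orange mask
hsv=cv2.cvtColor(im,cv2.COLOR_RGB2HSV)
m=((hsv[...,0]>8)&(hsv[...,0]<22)&(hsv[...,1]>200)).astype(np.uint8);m[:, :180]=0;m[:,225:]=0;m[:240]=0;m[290:]=0
q=P[m>0];q=q[(q[:,2]<.03)];print(cv2.minAreaRect(q[:,:2].astype(np.float32)*1000),np.median(q[:,2]))
m=((hsv[...,0]>100)&(hsv[...,0]<125)&(hsv[...,1]>150)).astype(np.uint8);m[:215]=0;m[270:]=0;m[:,:275]=0;m[:,330:]=0
q=P[m>0];q=q[(q[:,2]>.045)];print(cv2.minAreaRect(q[:,:2].astype(np.float32)*1000),np.median(q[:,2]))
```

```text
block [(12, 454, array([0.5139, 0.2597]), array([0.06 , 0.063])), (30, 8, array([0.5147, 0.2545]), array([0.011, 0.002])), (46, 21, array([0.5143, 0.2594]), array([0.011, 0.012]))]
drive [(12, 53, array([ 0.5702, -0.0191]), array([0.134, 0.116])), (30, 120, array([ 0.5793, -0.0195]), array([0.124, 0.089])), (46, 668, array([ 0.5772, -0.0199]), array([0.121, 0.088])), (56, 327, array([ 0.5801, -0.0178]), array([0.114, 0.073])), (70, 12, array([ 0.5636, -0.0196]), array([0.026, 0.024])), (92, 85, array([ 0.5635, -0.0191]), array([0.026, 0.026]))]
pul [(12, 358, array([ 0.5137, -0.21  ]), array([0.078, 0.08 ])), (30, 217, array([ 0.5132, -0.2097]), array([0.052, 0.053]))]
big [(12, 547, array([ 0.359 , -0.1701]), array([0.104, 0.103])), (30, 109, array([ 0.3604, -0.1713]), array([0.101, 0.099])), (46, 326, array([ 0.3586, -0.1708]), array([0.068, 0.069])), (56, 55, array([ 0.3586, -0.1692]), array([0.067, 0.065]))]
((535.3702392578125, 229.1276397705078), (0.0, 0.0), 0.0) 0.0203075392377996
((563.0877685546875, -18.68191146850586), (86.5291519165039, 82.30901336669922), 5.844663143157959) 0.050366833631172225
```

View pics/crop0.png

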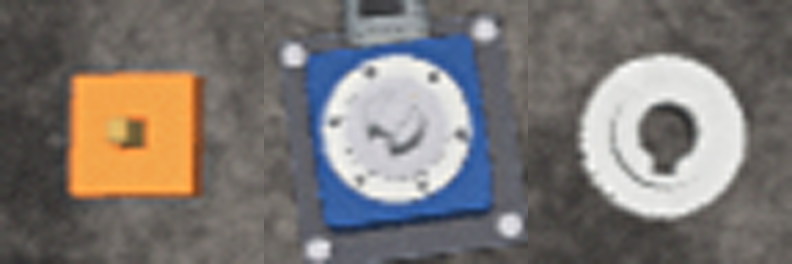

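The crop shows the key upright in a nearly square-on block, the shaft groove as a dark notch on its lower-left side, and the pulley's keyway pointing down in the image, towards world -x. I'll move above the block and use the wrist camera from closer.

```bash
cat >> h.py <<'E'
def plan(x,y,z,yaw=None):
    """yaw = world angle of tool y (mod pi). prints turn vector (units) and then total shift in tool axes (units of 800mm) after the turn"""
    s=monitor.sense();M=R.from_quat(s['tool_rot']);p=s['tcp_pos'];Y=M.as_matrix()[:,1];cur=np.arctan2(Y[1],Y[0])
    if yaw is None: yaw=cur
    yaw=cur+(yaw-cur+np.pi/2)%np.pi-np.pi/2
    G=R.from_matrix(np.array([[-np.sin(yaw),np.cos(yaw),0],[np.cos(yaw),np.sin(yaw),0],[0,0,-1]]))
    G=G if np.linalg.det(G.as_matrix())>0 else None
    rv=(M.inv()*G).as_rotvec();d=G.inv().apply(np.array([x,y,z])-p)
    print('p',np.round(p,4),'yaw',round(cur,3),'turn/0.12',np.round(rv/.12,3),'shift mm',np.round(d*1e3,1),'frac',np.round(d/.8,4),'q6',round(s['q'][5],2),'t',s['t'])
E
python3 - <<'E'
from h import *
plan(.48,.26,.24,np.pi/2)
E
```

```text
p [0.1384 0.6088 0.2129] yaw 1.347 turn/0.12 [-0.016 -0.005 -1.865] shift mm [-341.6 -348.8  -27.1] frac [-0.427  -0.436  -0.0338] q6 -0.18 t 0.1
```

```bash
python3 -m pendant '[[[0,0,0,-0.008,0,-0.93,1],[0,0,0,-0.008,0,-0.93,1],[-0.036,-0.036,-0.003,0,0,0,1],[-0.036,-0.036,-0.003,0,0,0,1],[-0.036,-0.036,-0.003,0,0,0,1],[-0.036,-0.036,-0.003,0,0,0,1],[-0.036,-0.036,-0.003,0,0,0,1],[-0.036,-0.036,-0.003,0,0,0,1],[-0.036,-0.036,-0.003,0,0,0,1],[-0.036,-0.036,-0.003,0,0,0,1],[-0.036,-0.036,-0.003,0,0,0,1],[-0.036,-0.036,-0.003,0,0,0,1],[-0.036,-0.036,-0.003,0,0,0,1],[-0.036,-0.036,0,0,0,0,1],[0,0,0,0,0,0,1],[0,0,0,0,0,0,1]]]'
python3 - <<'E'
from h import *
s=snap('wrist','w1.png');np.savez('w1.npz',**s);print(s['intrinsics'],s['eye'],s['attitude'])
E
```

```text
t: 1.7
tcp_pos: [0.4841, 0.2627, 0.2391]
tool_rot: [0.001, 1.0, 0.001, -0.001]
force: [0.2, 0.2, 1.3]
finger_gap: 1.003
gripper_force: 0.0
[[371.64829954   0.         322.12437463]
 [  0.         371.64829954 239.32012439]
 [  0.           0.           1.        ]] [0.40395574 0.26320946 0.39884871] [0.6998784  0.69679285 0.11155548 0.11047774]
```

View pics/w1.png

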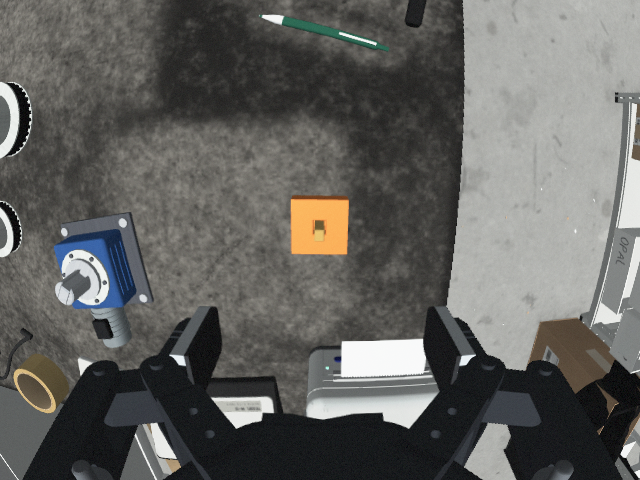

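The wrist view shows the block's corners at (291,196), (348,197), (348,254) and (291,254), with the key top at about (319,236). I'll project those points, and look for the groove in the shaft at (72,288).

```bash
cat >> h.py <<'E'
def wray(s,uv):
    K=s['intrinsics'];d=(np.atleast_2d(uv)-[K[0,2],K[1,2]])/K[0,0];r=np.linalg.norm(d,axis=1)
    v=np.c_[d/np.maximum(r,1e-9)[:,None]*np.sin(r)[:,None],np.cos(r)]
    return R.from_quat(s['attitude']).apply(v)
def atz(s,uv,z):
    v=wray(s,uv);e=s['eye'];return e+v*((z-e[2])/v[:,2])[:,None]
def wcloud(s):
    v,u=np.mgrid[:480,:640];uv=np.c_[u.ravel(),v.ravel()];K=s['intrinsics']
    r=np.hypot(uv[:,0]-K[0,2],uv[:,1]-K[1,2])/K[0,0]
    return (s['eye']+wray(s,uv)*(s['depth'].ravel()/np.cos(r))[:,None]).reshape(480,640,3)
E
python3 - <<'E'
from h import *
s=dict(np.load('w1.npz'));im=s['pixels'];P=wcloud(s)
hsv=cv2.cvtColor(im,cv2.COLOR_RGB2HSV)
sub=P[185:265,280:360].reshape(-1,3);h=hsv[185:265,280:360].reshape(-1,3)
b=sub[(sub[:,2]>.018)&(sub[:,2]<.026)];print('block top',len(b),cv2.minAreaRect(b[:,:2].astype(np.float32)*1e3),np.median(b[:,2]))
k=sub[(sub[:,2]>.046)&(sub[:,2]<.06)];print('key top',len(k),cv2.minAreaRect(k[:,:2].astype(np.float32)*1e3),np.median(k[:,2]),k.mean(0))
d=P[190:340,30:160].reshape(-1,3)
for lo,hi in((.094,.106),(.058,.066),(.048,.055)):
    c=d[(d[:,2]>lo)&(d[:,2]<hi)];print(lo,len(c),cv2.minAreaRect(c[:,:2].astype(np.float32)*1e3),np.median(c[:,2]),c.mean(0))
c=cv2.resize(im[190:260,280:360],None,fx=5,fy=5,interpolation=cv2.INTER_CUBIC);e=cv2.resize(im[250:320,40:110],None,fx=5,fy=5,interpolation=cv2.INTER_CUBIC)
cv2.imwrite('pics/c1.png',np.hstack([c,e])[:,:,::-1])
plan(.50,-.02,.26,np.pi/2)
E
```

```text
block top 2895 ((513.0654907226562, 260.3889465332031), (60.15298080444336, 60.60524368286133), 88.99090576171875) 0.021504915288768356
key top 134 ((513.3086547851562, 260.4700622558594), (9.888518333435059, 12.148290634155273), 89.45701599121094) 0.05110465039631751 [0.51247009 0.26048794 0.05090813]
0.094 347 ((562.9004516601562, -18.384872436523438), (27.93230438232422, 26.270055770874023), 57.756065368652344) 0.09885643768882463 [ 0.56215889 -0.01672715  0.09856719]
0.058 867 ((587.6514892578125, -12.794670104980469), (111.8657455444336, 56.438079833984375), 15.698479652404785) 0.061141103239240546 [ 0.57084668 -0.01076029  0.06086456]
0.048 1910 ((583.7313232421875, -14.702072143554688), (132.9597930908203, 82.79214477539062), 6.725858688354492) 0.051154966019509196 [ 0.56393548 -0.00647707  0.05135494]
p [0.4833 0.2634 0.2391] yaw 1.569 turn/0.12 [ 0.015 -0.014 -0.011] shift mm [ -16.7 -283.4  -20.9] frac [-0.0209 -0.3543 -0.0261] q6 -1.28 t 1.75
```

View pics/c1.png

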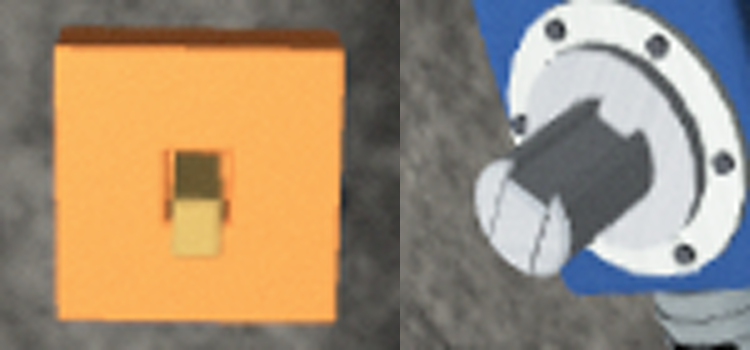

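The key (0.513, 0.2605) is aligned with the block, with its 10 mm side along y. The groove opens up and to the right in the image, so towards -x and +y. Now I grasp the key near its top.

```bash
python3 -m pendant '[[[-0.0125,-0.0012,0.05,0,0,0,0.5],[-0.0125,-0.0012,0.05,0,0,0,0.5],[-0.0125,-0.0012,0.05,0,0,0,0.5],[0,0,0,0,0,0,0.5],[0,0,0,0,0,0,0.5]]]' 30
python3 - <<'E'
from h import *
plan(.5132,.2605,.052,np.pi/2)
E
```

```text
t: 2.25
tcp_pos: [0.5126, 0.2617, 0.1194]
tool_rot: [-0.0, 1.0, 0.001, -0.001]
force: [0.6, 0.4, 0.6]
finger_gap: 0.497
gripper_force: 0.0
p [0.5126 0.2617 0.1194] yaw 1.572 turn/0.12 [ 0.012 -0.02   0.008] shift mm [-0.6 -1.2 67.4] frac [-0.0008 -0.0015  0.0843] q6 -1.3 t 2.25
```

```bash
python3 -m pendant '[[[-0.0008,-0.0015,0.028,0,0,0,0.5],[0,0,0.028,0,0,0,0.5],[0,0,0.028,0,0,0,0.5],[0,0,0,0,0,0,0.3],[0,0,0,0,0,0,0.1],[0,0,0,0,0,0,0],[0,0,0,0,0,0,0],[0,0,0,0,0,0,0]]]' 30
```

```text
t: 3.05
tcp_pos: [0.5154, 0.2601, 0.0536]
tool_rot: [0.0, 1.0, 0.001, 0.001]
force: [-0.2, -0.3, 0.3]
finger_gap: 0.003
gripper_force: 0.0
```

Run:
```python
from h import *
s=snap('wrist');np.savez('w2.npz',**s);im=s['pixels']
cv2.imwrite('pics/w2.png',cv2.resize(im[150:480,200:440],None,fx=1.8,fy=1.8)[:,:,::-1]);print(monitor.sense())
```

```text
{'t': 3.1, 'q': array([ 0.27274572,  0.6896298 ,  1.68027257,  0.00254681,  0.76946804,
       -1.29930292]), 'qd': array([-0.00250621,  0.00810005,  0.00373417, -0.00107898, -0.00067551,
       -0.00118282]), 'tau': array([ 3.88884824e-02, -4.42122889e+01, -1.07580498e+01,  5.43652684e-03,
       -8.49398930e-03,  1.44038368e-04]), 'tcp_pos': array([0.51520663, 0.25995049, 0.05332077]), 'tool_rot': array([2.87520854e-04, 9.99998948e-01, 1.15299303e-03, 8.31838964e-04]), 'force': array([-0.17867353, -1.12900371,  0.11300026]), 'ft_torque': array([-0.00708823,  0.0262667 , -0.04079365]), 'gripper_force': 0.0, 'finger_gap': -0.001629271031234495}
```

View pics/w2.png

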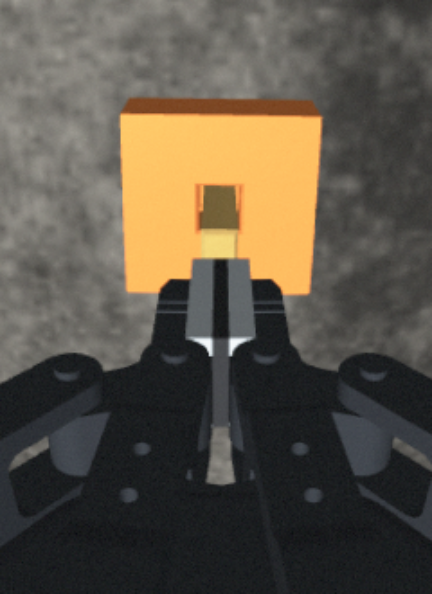

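The pads are shut at crop (222,260), overlapping the key top in the view. I'll get their actual tip position from the depth image.

Run:
```python
from h import *
s=dict(np.load('w2.npz'));P=wcloud(s)
for cx,cy in((222,215),(215,240),(222,250),(205,262),(240,262),(205,285),(240,285),(205,310),(240,310),(205,330),(240,330),(140,200),(300,200)):
    u,v=int(200+cx/1.8),int(150+cy/1.8);print(cx,cy,np.round(P[v,u]*1e3,1))
```

```text
222 215 [507.3 261.1  40.7]
215 240 [510.3 259.1  50.9]
222 250 [512.7 261.   51.5]
205 262 [503.7 256.8  76.8]
240 262 [504.5 265.   75.3]
205 285 [503.6 257.   88.1]
240 285 [503.8 264.7  87.6]
205 310 [503.9 257.2  97.9]
240 310 [503.7 264.4  98.4]
205 330 [503.8 257.4 105.5]
240 330 [503.9 264.2 105.4]
140 200 [510.4 235.6  22. ]
300 200 [510.3 285.   22.4]
```

The measured fingertip height is about 0.075, which is roughly 36 mm higher than the stated geometry gives, so the pads closed above the key. I'll open, descend 20 mm, and re-check before closing.

```bash
python3 -m pendant '[[[0.002,0,0,0,0,0,0.5],[0,0,0,0,0,0,0.5],[0,0,0,0,0,0,0.5],[0,0,0.0125,0,0,0,0.5],[0,0,0.0125,0,0,0,0.5],[0,0,0,0,0,0,0.5]]]' 30
python3 - <<'E'
from h import *
s=snap('wrist');P=wcloud(s);Q=P[280:400,200:440].reshape(-1,3);Q=Q[(abs(Q[:,1]-.26)<.06)&(abs(Q[:,0]-.505)<.03)]
z=Q[Q[:,2]>.03];t=monitor.sense()['tcp_pos'];print(t)
for a,b in((.2,.25),(.27,.35)):
    w=z[(z[:,1]>a)&(z[:,1]<b)];print(np.round(w[np.argsort(w[:,2])[:400:80]],4))
E
```

```text
t: 3.7
tcp_pos: [0.5117, 0.2594, 0.0304]
tool_rot: [0.0, 1.0, 0.0, -0.002]
force: [-0.3, 0.6, -0.1]
finger_gap: 0.499
gripper_force: 0.0
[0.51212906 0.25950544 0.03101105]
[[0.5125 0.2383 0.0487]
 [0.516  0.2383 0.054 ]
 [0.5176 0.2385 0.0563]
 [0.519  0.2386 0.0581]
 [0.5047 0.2298 0.0595]]
[[0.5125 0.2813 0.0489]
 [0.5177 0.2814 0.054 ]
 [0.5004 0.2814 0.0562]
 [0.5049 0.2927 0.0579]
 [0.5023 0.2814 0.0596]]
```

```bash
python3 -m pendant '[[[-0.001,0.001,0.015,0,0,0,0.5],[0,0,0,0,0,0,0.4],[0,0,0,0,0,0,0.3],[0,0,0,0,0,0,0],[0,0,0,0,0,0,0],[0,0,0,0,0,0,0],[0,0,0,0,0,0,0]]]' 30
python3 - <<'E'
from h import *
s=snap('wrist');np.savez('w3.npz',**s);im=s['pixels']
cv2.imwrite('pics/w3.png',cv2.resize(im[180:420,200:440],None,fx=2.5,fy=2.5)[:,:,::-1])
E
```

```text
t: 4.45
tcp_pos: [0.514, 0.2607, 0.0206]
tool_rot: [0.0, 1.0, 0.001, 0.0]
force: [0.2, 0.1, 0.8]
finger_gap: 0.1
gripper_force: 31.9
```

View pics/w3.png

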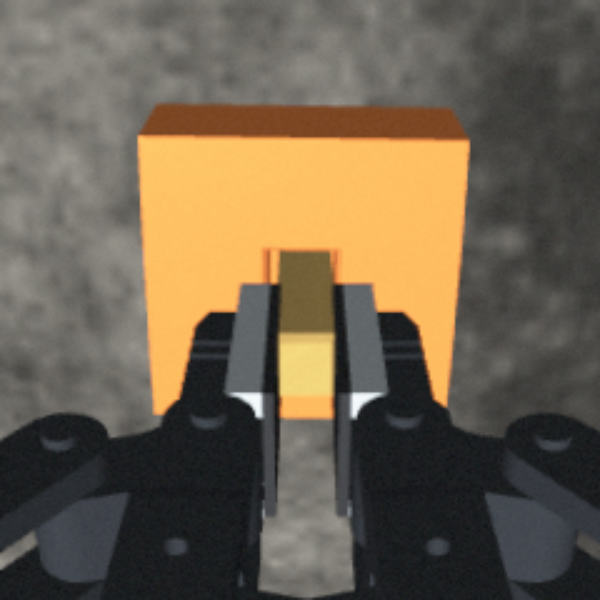

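The key is held: force 31.9 N, gap 0.1. Now I lift it straight out and measure the key and tip heights relative to the TCP.

```bash
python3 - <<'E'
from h import *
s=dict(np.load('w3.npz'));P=wcloud(s)
for cx,cy in((252,288),(358,288),(305,260),(305,300),(305,325),(305,340),(305,380)):
    print(cx,cy,np.round(P[int(180+cy/2.5),int(200+cx/2.5)]*1e3,1))
E
python3 -m pendant '[[[0,0,-0.02,0,0,0,0],[0,0,-0.04,0,0,0,0],[0,0,-0.05,0,0,0,0],[0,0,-0.05,0,0,0,0],[0,0,-0.04,0,0,0,0],[0,0,0,0,0,0,0]]]'
python3 - <<'E'
from h import *
plan(.54,-.02,.19,np.pi/2)
E
```

```text
252 288 [502.9 252.   42.7]
358 288 [502.8 269.8  43. ]
305 260 [508.3 261.2  20.2]
305 300 [507.3 261.1  38.8]
305 325 [507.2 261.1  47.7]
305 340 [507.8 261.1  51.6]
305 380 [516.  261.1  50.6]
t: 5.1
tcp_pos: [0.5172, 0.2614, 0.1856]
tool_rot: [0.0, 1.0, 0.002, 0.005]
force: [0.5, 0.9, -1.0]
finger_gap: 0.101
gripper_force: 31.9
p [0.5172 0.2614 0.1856] yaw 1.57 turn/0.12 [ 0.041  0.091 -0.003] shift mm [ -22.8 -281.4   -4.4] frac [-0.0285 -0.3518 -0.0055] q6 -1.3 t 5.1
```

```bash
python3 -m pendant '[[[-0.0068,-0.044,-0.002,0,0,0,0],[-0.0068,-0.05,-0.002,0,0,0,0],[-0.0068,-0.05,-0.002,0,0,0,0],[-0.0068,-0.05,-0.002,0,0,0,0],[-0.0068,-0.05,-0.002,0,0,0,0],[-0.0068,-0.05,-0.002,0,0,0,0],[-0.0068,-0.05,-0.002,0,0,0,0],[0,0,0,0,0,0,0],[0,0,0,0,0,0,0]]]'
python3 - <<'E'
from h import *
s=snap('wrist');np.savez('w4.npz',**s);im=s['pixels'];print(s['eye'])
p=np.array([.5632,-.019,.1]);v=R.from_quat(s['attitude']).inv().apply(p-s['eye']);K=s['intrinsics']
th=np.arctan2(np.hypot(*v[:2]),v[2]);uv=v[:2]/np.hypot(*v[:2])*th*K[0,0]+[K[0,2],K[1,2]];print(uv)
u,w=uv.astype(int);a=max(0,w-60);cv2.imwrite('pics/w4.png',cv2.resize(im[a:w+90,u-75:u+75],None,fx=4,fy=4,interpolation=cv2.INTER_CUBIC)[:600,:,::-1]);print(u-75,a)
E
```

```text
t: 6.0
tcp_pos: [0.5511, -0.0156, 0.1901]
tool_rot: [0.002, 1.0, 0.001, -0.001]
force: [0.2, 0.1, -0.8]
finger_gap: 0.104
gripper_force: 31.8
[ 0.47096284 -0.01525849  0.34986867]
[316.34719382 253.82532674]
241 193
```

View pics/w4.png

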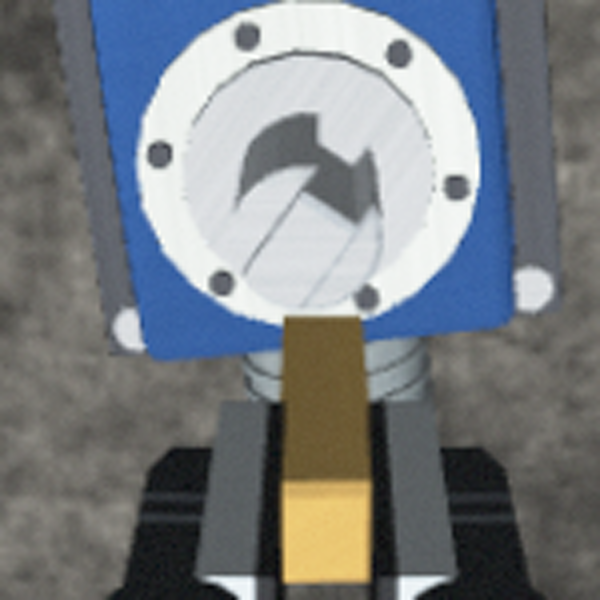

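The groove is clear in this crop. Its floor's top edge runs from (318,165) to (362,222) and it opens up and to the right. Two line marks run parallel to it: (308,170)-(245,272) and (378,215)-(305,305). I'll project these onto z=0.1.

Run:
```python
from h import *
s=dict(np.load('w4.npz'));P=wcloud(s)
c=lambda pts:np.array(pts,float)/4+[241,193]
px=c([(318,165),(362,222),(308,170),(245,272),(378,215),(305,305)])
W=atz(s,px,.1)[:,:2];print(np.round(W*1e3,1))
for i,j in((0,1),(2,3),(4,5)):
    d=W[j]-W[i];print(i,j,'len',np.linalg.norm(d)*1e3,'ang',np.arctan2(d[1],d[0]))
# circle of shaft top from depth
D=P[193:340,260:370].reshape(-1,3);t=D[(D[:,2]>.094)&(D[:,2]<.104)];t=t[np.hypot(t[:,0]-.563,t[:,1]+.019)<.022]
cc,rr=cv2.minEnclosingCircle(t[:,:2].astype(np.float32)*1e3);print('circ',cc,rr,np.median(t[:,2]))
# groove bottom corners at z=.062
print(np.round(atz(s,c([(318,112),(372,150)]),.062)[:,:2]*1e3,1))
# shoulder circle
t=D[(D[:,2]>.059)&(D[:,2]<.066)];t=t[np.hypot(t[:,0]-.563,t[:,1]+.019)<.03]
cc,rr=cv2.minEnclosingCircle(t[:,:2].astype(np.float32)*1e3);print('shoulder',cc,rr,np.median(t[:,2]))
# groove angle estimation: shaft-top points within r<13, find missing sector
t=D[(D[:,2]>.096)&(D[:,2]<.104)];
# key
for cx,cy in((325,340),(325,400),(325,470),(325,500),(325,560),(240,420),(410,420)):
    print(cx,cy,np.round(P[int(193+cy/4),int(241+cx/4)]*1e3,1))
print(np.round(s['eye']*1e3,1))
# drive yaw from blue
hsv=cv2.cvtColor(s['pixels'],cv2.COLOR_RGB2HSV);m=(hsv[...,0]>100)&(hsv[...,0]<125)&(hsv[...,1]>150)&(abs(P[...,2]-.052)<.004);q=P[m][:,:2].astype(np.float32)*1e3;print(cv2.minAreaRect(q))
```

```text
[[548.5 -15.9]
 [559.2  -8.2]
 [549.4 -17.7]
 [568.7 -29.2]
 [557.9  -5.3]
 [575.2 -18.5]]
0 1 len 13.21512903560486 ang 0.6298751952260524
2 3 len 22.424370536175676 ang -0.5399054122299658
4 5 len 21.705101967588263 ang -0.6506187480847505
circ (562.8214111328125, -18.28025245666504) 14.359694480895996 0.09928240817406903
[[549.2 -16. ]
 [557.2  -5.1]]
shoulder (562.5003662109375, -17.194684982299805) 27.203514099121094 0.061539716106428
325 340 [544.  -15.1 185.7]
325 400 [544.6 -15.2 201. ]
325 470 [543.9 -15.2 217.8]
325 500 [546.3 -15.2 220.2]
325 560 [553.7 -15.3 219.9]
240 420 [540.5 -23.8 213.9]
410 420 [540.   -6.6 215.1]
[471.  -15.3 349.9]
((561.9157104492188, -18.41446304321289), (86.52851867675781, 82.95124053955078), 6.2752485275268555)
```

Run:
```python
from h import *
s=dict(np.load('w4.npz'));P=wcloud(s)
q=(np.array([(322,160),(358,212),(370,195),(366,160),(340,165),(323,145)])/4+[241,193]).astype(np.int32)
for quad in ([(325,172),(356,208),(364,170),(345,165),(328,160)],):
    m=np.zeros((480,640),np.uint8);cv2.fillPoly(m,[(np.array(quad)/4+[241,193]).astype(np.int32)],1)
    p=P[m>0];p=p[(p[:,2]>.064)&(p[:,2]<.097)];print(len(p),np.round(p*1e3,1)[::8])
    c=np.median(p,0);u,S,V=np.linalg.svd((p-c)[:,:2]);n=V[1];print('normal ang',np.arctan2(n[1],n[0]),'S',S,'dist from axis',(c[:2]-[.5628,-.0184])@n*1e3)
```

```text
78 [[556.5 -14.1  71.1]
 [555.8 -14.9  78.6]
 [558.3  -8.5  70.7]
 [560.  -10.9  67.8]
 [558.1 -12.5  76.3]
 [557.8 -13.3  79.7]
 [558.1 -12.6  81.5]
 [559.2 -11.1  80.4]
 [560.1  -9.5  80.2]
 [559.7 -10.4  86.2]]
normal ang 2.7698282754661188 S [0.01922399 0.00788807] dist from axis 6.7030689712585945
```

Groove direction is about 2.49 rad in world, 0.74 off the front, which is within spec. The estimates are the mouth corners at 2.51, the line marks at 2.49-2.60 and the floor at 2.47. Now I turn the tool to match and hover.

```bash
python3 -m pendant '[[[0,0,0,0,0,0.9,0],[0,0,0,0,0,0.9,0],[0,0,0,0,0,0.9,0],[0,0,0,0,0,0.9,0],[0,0,0,0,0,0.9,0],[0,0,0,0,0,0.9,0],[0,0,0,0,0,0,0],[0,0,0,0,0,0,0]]]'
python3 - <<'E'
from h import *
plan(.552,-.0106,.123,2.49-np.pi/2)
E
```

```text
t: 6.85
tcp_pos: [0.5513, -0.0135, 0.1908]
tool_rot: [0.317, 0.949, 0.001, -0.001]
force: [-0.5, 0.1, 0.4]
finger_gap: 0.103
gripper_force: 31.9
p [ 0.5513 -0.0135  0.1908] yaw 0.926 turn/0.12 [ 0.012 -0.016  0.059] shift mm [ 1.2  2.8 67.8] frac [0.0015 0.0034 0.0847] q6 -1.16 t 6.85
```

```bash
python3 -m pendant '[[[0.0008,0.0018,0.028,0,0,0.06,0],[0.0008,0.0018,0.028,0,0,0,0],[0,0,0.026,0,0,0,0],[0,0,0,0,0,0,0],[0,0,0,0,0,0,0],[0,0,0,0,0,0,0]]]'
python3 - <<'E'
from h import *
for i in range(3):
    s=snap('wrist');t=monitor.sense();print(np.round(t['tcp_pos']*1e3,1),np.round(np.array(s['eye'])*1e3,1),np.round(t['force'],1))
np.savez('w5.npz',**s);im=s['pixels']
cv2.imwrite('pics/w5.png',cv2.resize(im[170:370,220:420],None,fx=3,fy=3,interpolation=cv2.INTER_CUBIC)[:,:,::-1])
E
```

```text
t: 7.45
tcp_pos: [0.5535, -0.0117, 0.1266]
tool_rot: [0.322, 0.947, 0.001, 0.001]
force: [0.4, -0.2, -1.0]
finger_gap: 0.106
gripper_force: 31.8
[553.5 -11.8 126.7] [489.3  37.4 286.2] [-0.2  0.7 -0.1]
[553.5 -11.8 126.7] [489.3  37.4 286.3] [-0.6  0.3 -0.6]
[553.3 -11.8 126.6] [489.2  37.3 286.3] [-0.2 -0.2  0. ]
```

View pics/w5.png

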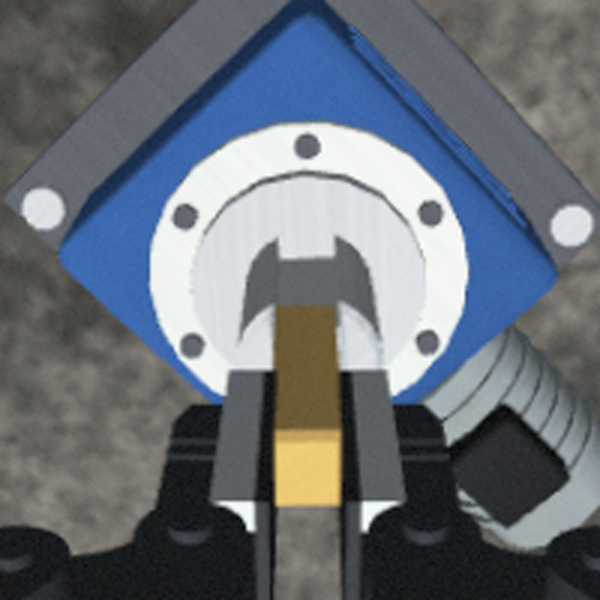

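The key sits laterally centred on the groove: key edges at crop x 275-340, groove corners at 279 and 337. Radial check: key front face against groove floor, from depth.

Run:
```python
from h import *
s=dict(np.load('w5.npz'));P=wcloud(s)
a=R.from_quat(monitor.sense()['tool_rot']).as_matrix();o=np.array([.5628,-.0184,0])
def g(cx0,cx1,cy):
    q=P[int(170+cy/3),int(220+cx0/3):int(220+cx1/3)];q=np.median(q,0)-o;return np.round([q@a[:,0]*1e3,q@a[:,1]*1e3,q[2]*1e3],1)
print('yaw x',np.arctan2(a[1,0],a[0,0]))
for cy in (242,250,254,258,262,268,276,284,292,300): print('floor',cy,g(295,320,cy))
for cy in (308,316,330,360,400,425): print('key',cy,g(295,320,cy))
for cy in(175,185,200,220): print('sh',cy,g(295,320,cy))
```

```text
yaw x 2.4861145464625443
floor 242 [11.4 -0.4 61.6]
floor 250 [ 8.8 -0.4 61.7]
floor 254 [ 8.2 -0.5 61.3]
floor 258 [ 7.6 -0.4 63. ]
floor 262 [ 7.4 -0.4 64.8]
floor 268 [ 7.1 -0.4 67. ]
floor 276 [ 7.2 -0.4 72.3]
floor 284 [ 7.4 -0.4 76.6]
floor 292 [ 7.3 -0.4 81.2]
floor 300 [ 6.8 -0.4 84.8]
key 308 [ 18.   -0.3 113.6]
key 316 [ 18.2  -0.3 117.8]
key 330 [ 18.4  -0.3 124.1]
key 360 [ 18.4  -0.3 135.2]
key 400 [ 18.3  -0.3 147.5]
key 425 [ 18.4  -0.2 154.7]
sh 175 [25.4 -0.4 59.6]
sh 185 [24.2 -0.1 61.7]
sh 200 [20.7 -0.4 61.9]
sh 220 [15.8 -0.4 61.5]
```

Groove floor at 7.3 mm, key inner face at 6.4 mm, so I shift 1.9 mm outward and lower gently.

```bash
python3 -m pendant '[[[0.0024,0,0,0,0,0,0],[0,0,0.008,0,0,0,0],[0,0,0.006,0,0,0,0],[0,0,0.003,0,0,0,0],[0,0,0.003,0,0,0,0],[0,0,0.003,0,0,0,0],[0,0,0,0,0,0,0]]]'
```

```text
t: 8.3
tcp_pos: [0.5508, -0.0105, 0.1067]
tool_rot: [0.322, 0.947, 0.001, -0.001]
force: [-0.3, 0.6, -0.4]
finger_gap: 0.107
gripper_force: 31.9
```

```bash
python3 -m pendant '[[[0,0,0.004,0,0,0,0],[0,0,0.004,0,0,0,0],[0,0,0.004,0,0,0,0],[0,0,0.004,0,0,0,0],[0,0,0,0,0,0,0]]]';python3 -m pendant '[[[0,0,0.004,0,0,0,0],[0,0,0.004,0,0,0,0],[0,0,0.004,0,0,0,0],[0,0,0,0,0,0,0]]]'
```

```text
t: 8.8
tcp_pos: [0.5506, -0.0104, 0.0938]
tool_rot: [0.322, 0.947, 0.001, -0.001]
force: [-0.4, -0.2, -0.7]
finger_gap: 0.102
gripper_force: 31.9
t: 9.2
tcp_pos: [0.5507, -0.0104, 0.0842]
tool_rot: [0.322, 0.947, 0.001, -0.001]
force: [0.8, -0.2, -0.9]
finger_gap: 0.1
gripper_force: 31.9
```

No contact forces. I release, let it drop, go up, and check.

```bash
python3 -m pendant '[[[0,0,0.003,0,0,0,0],[0,0,0,0,0,0,0.15],[0,0,0,0,0,0,0.25],[0,0,0,0,0,0,0.3],[0,0,0,0,0,0,0.3],[0,0,-0.02,0,0,0,0.3],[0,0,-0.05,0,0,0,0.3],[0,0,-0.05,0,0,0,0.3],[0,0,0,0,0,0,0.3],[0,0,0,0,0,0,0.3]]]'
python3 - <<'E'
from h import *
s=snap('wrist');np.savez('w6.npz',**s);P=wcloud(s);a=R.from_quat(monitor.sense()['tool_rot']).as_matrix();o=np.array([.5628,-.0184,0])
Q=(P-o)@np.c_[a[:,0],a[:,1],[0,0,1]];Q=Q.reshape(-1,3)*1e3
k=Q[(abs(Q[:,1])<4)&(Q[:,0]>9)&(Q[:,0]<24)&(Q[:,2]>64)&(Q[:,2]<135)]
print('key top',k[:,2].max(),np.median(k[k[:,2]>k[:,2].max()-3],0))
f=k[(k[:,2]<100)];print('front',[np.round(np.median(f[abs(f[:,2]-z)<3],0),1) for z in(70,80,90,100)])
t=Q[(np.hypot(Q[:,0],Q[:,1])<12)&(Q[:,2]>95)&(Q[:,2]<103)&(Q[:,0]<4)];print('shaft top',np.median(t,0))
kt=Q[(abs(Q[:,2]-108)<2.5)&(Q[:,0]>4)&(Q[:,0]<26)&(abs(Q[:,1])<10)];print(kt.min(0),kt.max(0))
E
```

```text
t: 10.2
tcp_pos: [0.5514, -0.0107, 0.1792]
tool_rot: [0.322, 0.947, 0.001, 0.001]
force: [0.4, 0.5, -0.8]
finger_gap: 0.301
gripper_force: 0.0
key top 109.30768783354378 [ 15.2169495    0.2254183  107.47829101]
front [array([21.1, -0. , 69.8]), array([21.1,  0.7, 80.2]), array([20.9, -0.1, 90.4]), array([21.2, -0.1, 99.2])]
shaft top [-2.68523358e+00 -9.38121796e-02  9.94308343e+01]
[  9.19315962  -5.77504714 105.57780318] [ 21.80587307   4.19652201 109.30768783]
```

The key is home: its top is 8 mm above the shaft top, it stands upright and its radius is about 15. Next I turn back and go above the small pulley.

```bash
python3 -m pendant '[[[0,0,-0.02,0,0,-0.95,1],[0,0,-0.02,0,0,-0.95,1],[0,0,0,0,0,-0.95,1],[0,0,0,0,0,-0.95,1],[0,0,0,0,0,-0.95,1],[0,0,0,0,0,-0.65,1],[0.009,-0.05,0,0,0,0,1],[0.009,-0.05,0,0,0,0,1],[0.009,-0.05,0,0,0,0,1],[0.009,-0.05,0,0,0,0,1],[0.009,-0.05,0,0,0,0,1],[0,0,0,0,0,0,1],[0,0,0,0,0,0,1]]]'
python3 - <<'E'
from h import *
s=snap('wrist');np.savez('w7.npz',**s);im=s['pixels'];P=wcloud(s);F=P.reshape(-1,3)
n=(np.hypot(F[:,0]-.5135,F[:,1]+.21)<.05)
for lo,hi in((.019,.025),(.038,.045)):
    t=F[n&(F[:,2]>lo)&(F[:,2]<hi)];c,r=cv2.minEnclosingCircle(t[:,:2].astype(np.float32)*1e3);print(lo,c,r,np.median(t[:,2]),len(t))
c=np.array(c)/1e3
# keyway: rays at z=.042 brightness rectified
N=600;g=np.linspace(-.03,.03,N);X,Y=np.meshgrid(g,g) # X->x up
xyz=np.stack([c[0]+Y[::-1],c[1]-X,np.full_like(X,.042)],-1)
v=R.from_quat(s['attitude']).inv().apply((xyz-s['eye']).reshape(-1,3));K=s['intrinsics'];h=np.hypot(v[:,0],v[:,1]);th=np.arctan2(h,v[:,2]);uv=v[:,:2]/h[:,None]*th[:,None]*K[0,0]+[K[0,2],K[1,2]];uv=uv.reshape(N,N,2).astype(np.float32)
o=cv2.remap(im,uv[...,0],uv[...,1],cv2.INTER_CUBIC);cv2.imwrite('pics/w7.png',o[:,:,::-1])
E
```

```text
t: 11.55
tcp_pos: [0.5122, -0.2106, 0.208]
tool_rot: [0.005, 1.0, 0.002, -0.002]
force: [0.0, -0.5, 0.7]
finger_gap: 0.998
gripper_force: 0.0
0.019 (512.3931884765625, -209.474365234375) 40.54280090332031 0.02153154296099527 2532
0.038 (511.99163818359375, -209.62857055664062) 27.413179397583008 0.041440352695696736 1809
```

View pics/w7.png

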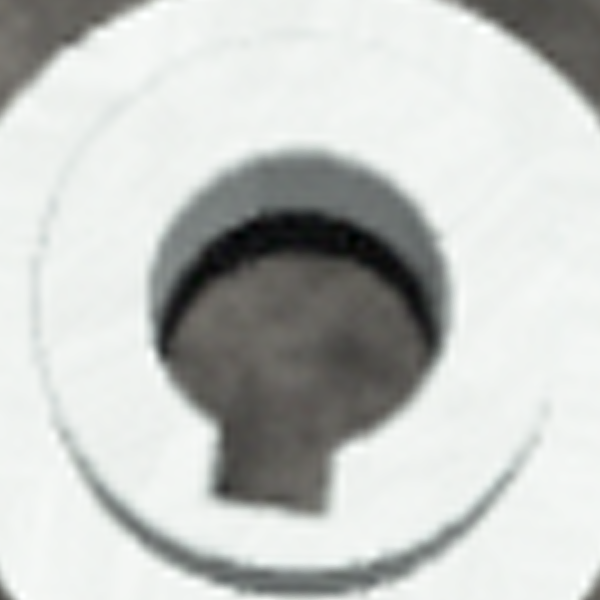

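The rectified view (10 px/mm, up = +x, left = +y) has the bore centred at (300,300) and the keyway end mid at (269,505). So the keyway direction is about 2.99 rad and the centre is (0.512, -0.2095). I align tool x with the keyway and go part way down to measure the fingertips.

```bash
python3 -m pendant '[[[0,0,0,0,0,0.6,1],[0,0,0,0,0,0.6,1],[0,0,0.06,0,0,0,1],[0,0,0.06,0,0,0,1],[0,0,0.06,0,0,0,1],[0,0,0.03,0,0,0,1],[0,0,0,0,0,0,1],[0,0,0,0,0,0,1]]]'
cat > tips.py <<'E'
from h import *
s=snap('wrist');P=wcloud(s);st=monitor.sense();a=R.from_quat(st['tool_rot']).as_matrix()
Q=(P.reshape(-1,3)-st['tcp_pos'])@a*1e3
for sg in(-1,1):
    t=Q[(abs(Q[:,0])<13)&(sg*Q[:,1]>30)&(sg*Q[:,1]<62)&(Q[:,2]<-5)&(Q[:,2]>-60)]
    f=t[abs(t[:,0]-11)<1.5]
    print(sg,len(t),'lowest front',np.percentile(f[:,2],[90,97,100]) if len(f) else 0,'all',np.percentile(t[:,2],[97,100]),'inner y',np.abs(t[:,1]).min())
plan(.5122,-.2095,.005,2.99-np.pi/2)
np.savez('tip.npz',**s)
E
python3 tips.py
```

```text
t: 12.4
tcp_pos: [0.5136, -0.2088, 0.0418]
tool_rot: [0.075, 0.997, 0.001, -0.001]
force: [0.8, -0.7, -0.2]
finger_gap: 0.999
gripper_force: 0.0
-1 2332 lowest front [-35.19654848 -32.70079385 -29.53550185] all [-31.56029148 -28.19567021] inner y 41.04635914230091
1 2323 lowest front [-35.55242938 -32.83534731 -29.97325853] all [-31.64553459 -28.88008102] inner y 42.94979330097125
p [ 0.5144 -0.2096  0.0428] yaw 1.42 turn/0.12 [0.011 0.011 0.01 ] shift mm [ 2.2 -0.3 37.8] frac [ 0.0028 -0.0003  0.0473] q6 -2.01 t 12.45
```

```bash
python3 -m pendant '[[[0.0025,0,0.015,0,0,0,1],[0,0,0.015,0,0,0,1],[0,0,0.013,0,0,0,1],[0,0,0.008,0,0,0,1],[0,0,0,0,0,0,0.85],[0,0,0,0,0,0,0.7],[0,0,0,0,0,0,0.6],[0,0,0,0,0,0,0.4],[0,0,0,0,0,0,0.4],[0,0,0,0,0,0,0.4]]]' 40
python3 - <<'E'
from h import *
s=snap('wrist');P=wcloud(s);np.savez('w8.npz',**s);plan(.5122,-.2095,.0,2.99-np.pi/2)
F=P.reshape(-1,3)
st=monitor.sense();a=R.from_quat(st['tool_rot']).as_matrix();Q=(F-st['tcp_pos'])@a*1e3
for sg in(-1,1):
    f=Q[(abs(Q[:,0]-11)<1.5)&(sg*Q[:,1]>25)&(sg*Q[:,1]<42)&(Q[:,2]<-24)&(Q[:,2]>-60)];print(np.percentile(f[:,2],[50,90,97,100]))
E
```

```text
t: 13.45
tcp_pos: [0.5118, -0.2099, 0.0015]
tool_rot: [0.076, 0.997, 0.001, 0.0]
force: [-0.4, -0.4, 1.9]
finger_gap: 0.618
gripper_force: 42.3
p [ 0.5118 -0.2099  0.0015] yaw 1.419 turn/0.12 [ 0.013  0.006 -0.002] shift mm [-0.3  0.4  1.5] frac [-0.0004  0.0005  0.0019] q6 -2.01 t 13.5
[-44.72223776 -29.47349781 -26.22313006 -24.14230124]
[-44.95120303 -29.40001147 -26.20797737 -24.28063353]
```

Gripped: gap 0.618, 42 N. Lift, turn by +0.505 rad, and travel to above the shaft.

```bash
python3 -m pendant '[[[0,0,-0.01,0,0,0,0.4],[0,0,-0.04,0,0,0,0.4],[0,0,-0.05,0,0,0,0.4],[0,0,-0.05,0,0,0,0.4],[0,0,-0.05,0,0,0,0.4],[0,0,0,0,0,0.85,0.4],[0,0,0,0,0,0.85,0.4],[0,0,0,0,0,0.85,0.4],[0,0,0,0,0,0.85,0.4],[0,0,0,0,0,0.8,0.4],[0,0,0,0,0,0,0.4],[0,0,0,0,0,0,0.4]]]'
python3 - <<'E'
from h import *
plan(.5628-.0005*.795,-.0184+.0005*.607-.0003,.16,2.486-np.pi/2)
E
```

```text
t: 14.7
tcp_pos: [0.5112, -0.2098, 0.1612]
tool_rot: [0.321, 0.947, 0.001, -0.0]
force: [0.2, 0.1, -2.0]
finger_gap: 0.613
gripper_force: 42.7
p [ 0.5112 -0.2098  0.1612] yaw 0.917 turn/0.12 [ 0.013 -0.011  0.016] shift mm [ 76.1 182.9   1.2] frac [0.0952 0.2286 0.0015] q6 -1.51 t 14.7
```

```bash
python3 -m pendant '[[[0.019,0.0457,0,0,0,0,0.4],[0.019,0.0457,0,0,0,0,0.4],[0.019,0.0457,0,0,0,0,0.4],[0.019,0.0457,0,0,0,0,0.4],[0.019,0.0457,0,0,0,0,0.4],[0,0,0,0,0,0,0.4],[0,0,0,0,0,0,0.4],[0,0,0,0,0,0,0.4]]]'
python3 - <<'E'
from h import *
s=snap('wrist');np.savez('w9.npz',**s);im=s['pixels'];P=wcloud(s)
plan(.5624,-.0184,.13,2.486-np.pi/2)
st=monitor.sense();a=R.from_quat(st['tool_rot']).as_matrix();Q=(P.reshape(-1,3)-st['tcp_pos'])@a*1e3
t=Q[(abs(Q[:,2]+40)<3)&(np.hypot(Q[:,0],Q[:,1])<29)];print(len(t),np.median(t,0),cv2.minEnclosingCircle(t[:,:2].astype(np.float32)))
c=np.array(cv2.minEnclosingCircle(t[:,:2].astype(np.float32))[0])/1e3;zt=np.median(t[:,2])/1e3
# rectified at boss top in tool frame: up = +tool x, right = +tool y
N=600;g=np.linspace(-.03,.03,N);X,Y=np.meshgrid(g,g)
xyz=st['tcp_pos']+np.stack([Y[::-1],X,np.full_like(X,zt)],-1)@a.T
v=R.from_quat(s['attitude']).inv().apply((xyz-s['eye']).reshape(-1,3));K=s['intrinsics'];h=np.hypot(v[:,0],v[:,1]);th=np.arctan2(h,v[:,2]);uv=(v[:,:2]/h[:,None]*th[:,None]*K[0,0]+[K[0,2],K[1,2]]).reshape(N,N,2).astype(np.float32)
cv2.imwrite('pics/w9.png',cv2.remap(im,uv[...,0],uv[...,1],cv2.INTER_CUBIC)[:,:,::-1])
E
```

```text
t: 15.5
tcp_pos: [0.5625, -0.0194, 0.1615]
tool_rot: [0.322, 0.947, 0.001, -0.0]
force: [-1.0, 0.6, -0.9]
finger_gap: 0.615
gripper_force: 42.8
p [ 0.5625 -0.0198  0.1615] yaw 0.914 turn/0.12 [ 0.011 -0.009 -0.008] shift mm [ 0.9  1.  31.5] frac [0.0012 0.0013 0.0393] q6 -1.15 t 15.55
8777 [ 3.86565196e+00  3.78061145e-02 -3.99011803e+01] ((1.0104026794433594, 0.3749504089355469), 28.92264175415039)
```

View pics/w9.png

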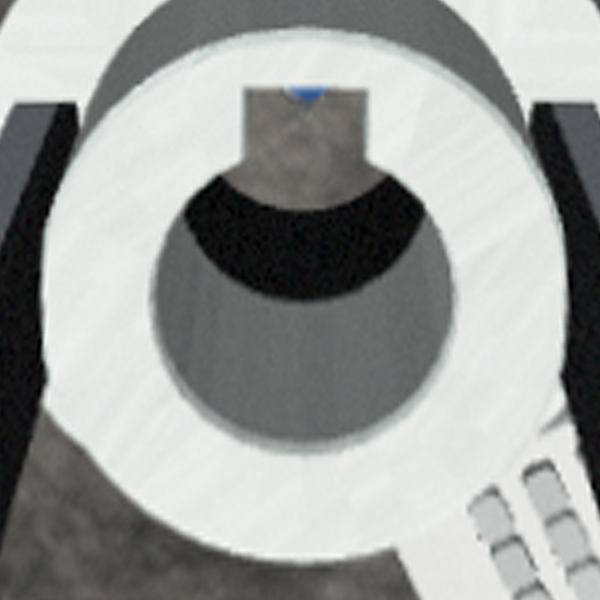

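The pulley in hand is centred within 0.4 mm, and the keyway (edges 245 and 368, mid 306) points along tool x within 0.015 rad. Small trim, then I go down to just above the key.

```bash
python3 -m pendant '[[[0.001,0.0007,0.02,0,0,0,0.4],[0,0,0.02,0,0,0,0.4],[0,0,0.014,0,0,0,0.4],[0,0,0,0,0,0,0.4],[0,0,0,0,0,0,0.4],[0,0,0,0,0,0,0.4]]]'
python3 - <<'E'
from h import *
plan(.5622,-.0188,.064,2.486-np.pi/2);print(monitor.sense()['force'])
E
```

```text
t: 16.15
tcp_pos: [0.5631, -0.0182, 0.119]
tool_rot: [0.322, 0.947, 0.001, 0.001]
force: [0.5, -0.4, -1.1]
finger_gap: 0.615
gripper_force: 42.8
p [ 0.5631 -0.0182  0.119 ] yaw 0.915 turn/0.12 [ 0.019  0.003 -0.005] shift mm [ 0.4 -1.  55. ] frac [ 0.0004 -0.0012  0.0687] q6 -1.15 t 16.15
[ 0.47150202 -0.43576327 -1.07600374]
```

```bash
python3 -m pendant '[[[0.0004,-0.001,0.003,0,0,0,0.4],[0,0,0.003,0,0,0,0.4],[0,0,0.003,0,0,0,0.4],[0,0,0,0,0,0,0.4],[0,0,0,0,0,0,0.4]]]'; python3 -m pendant '[[[0,0,0.003,0,0,0,0.4],[0,0,0.002,0,0,0,0.4],[0,0,0,0,0,0,0.4]]]';  python3 - <<'E'
from h import *
plan(.5622,-.0188,.064,2.486-np.pi/2);print(monitor.sense()['force'])
E
```

```text
t: 16.65
tcp_pos: [0.5617, -0.0181, 0.111]
tool_rot: [0.322, 0.947, 0.001, -0.0]
force: [-0.8, 0.4, -0.9]
finger_gap: 0.615
gripper_force: 42.8
t: 16.95
tcp_pos: [0.5615, -0.0181, 0.1068]
tool_rot: [0.322, 0.947, 0.001, -0.001]
force: [0.2, 0.2, -1.2]
finger_gap: 0.615
gripper_force: 42.8
p [ 0.5615 -0.0181  0.1068] yaw 0.915 turn/0.12 [ 0.011 -0.013 -0.002] shift mm [-1.  -0.1 42.8] frac [-0.0012 -0.0001  0.0535] q6 -1.15 t 16.95
[ 0.18866751  0.18056443 -1.22938654]
```

```bash
python3 -m pendant '[[[-0.001,0,0.002,0,0,0,0.4],[0,0,0.002,0,0,0,0.4],[0,0,0,0,0,0,0.4]]]'; python3 -m pendant '[[[0,0,0.003,0,0,0,0.4],[0,0,0.003,0,0,0,0.4],[0,0,0,0,0,0,0.4]]]';python3 -m pendant '[[[0,0,0.003,0,0,0,0.4],[0,0,0.003,0,0,0,0.4],[0,0,0,0,0,0,0.4]]]'
```

```text
t: 17.25
tcp_pos: [0.5622, -0.0187, 0.1037]
tool_rot: [0.322, 0.947, 0.001, -0.0]
force: [0.1, 0.8, -1.5]
finger_gap: 0.61
gripper_force: 42.8
t: 17.55
tcp_pos: [0.562, -0.0186, 0.0987]
tool_rot: [0.322, 0.947, 0.001, -0.001]
force: [0.2, -0.1, -1.5]
finger_gap: 0.615
gripper_force: 42.8
t: 17.85
tcp_pos: [0.5621, -0.0186, 0.0939]
tool_rot: [0.322, 0.947, 0.001, -0.001]
force: [0.1, 0.1, -1.5]
finger_gap: 0.616
gripper_force: 42.8
```

On the shaft with no contact force. I continue down towards the plunger.

```bash
python3 -m pendant '[[[0,0,0.003,0,0,0,0.4],[0,0,0.003,0,0,0,0.4],[0,0,0.003,0,0,0,0.4],[0,0,0,0,0,0,0.4]]]'; python3 -m pendant '[[[0,0,0.003,0,0,0,0.4],[0,0,0.003,0,0,0,0.4],[0,0,0,0,0,0,0.4]]]'
```

```text
t: 18.25
tcp_pos: [0.5621, -0.0186, 0.0867]
tool_rot: [0.322, 0.947, 0.001, -0.001]
force: [0.7, 0.1, -0.8]
finger_gap: 0.611
gripper_force: 42.8
t: 18.55
tcp_pos: [0.5621, -0.0186, 0.0819]
tool_rot: [0.322, 0.947, 0.001, -0.001]
force: [-0.1, 0.9, -0.3]
finger_gap: 0.61
gripper_force: 42.8
```

```bash
for i in 1; do python3 -m pendant '[[[0,0,0.002,0,0,0,0.4],[0,0,0.002,0,0,0,0.4],[0,0,0,0,0,0,0.4]]]'; done; python3 -m pendant '[[[0,0,0.002,0,0,0,0.4],[0,0,0.002,0,0,0,0.4],[0,0,0,0,0,0,0.4]]]'
```

```text
t: 18.85
tcp_pos: [0.5623, -0.0186, 0.0789]
tool_rot: [0.322, 0.947, 0.001, -0.0]
force: [0.3, 1.1, -1.0]
finger_gap: 0.612
gripper_force: 42.8
t: 19.15
tcp_pos: [0.5632, -0.0189, 0.076]
tool_rot: [0.322, 0.947, 0.001, 0.001]
force: [1.5, -1.1, -2.5]
finger_gap: 0.616
gripper_force: 42.8
```

```bash
python3 -m pendant '[[[0,0,0.002,0,0,0,0.4],[0,0,0.002,0,0,0,0.4],[0,0,0,0,0,0,0.4]]]'; python3 -m pendant '[[[0,0,0.002,0,0,0,0.4],[0,0,0.002,0,0,0,0.4],[0,0,0,0,0,0,0.4]]]'
```

```text
t: 19.45
tcp_pos: [0.5634, -0.0189, 0.0727]
tool_rot: [0.322, 0.947, 0.001, 0.001]
force: [3.3, -0.1, -2.0]
finger_gap: 0.614
gripper_force: 42.8
t: 19.75
tcp_pos: [0.5632, -0.0189, 0.0694]
tool_rot: [0.322, 0.947, 0.001, 0.001]
force: [4.3, -2.0, -4.3]
finger_gap: 0.618
gripper_force: 42.7
```

```bash
python3 -m pendant '[[[0,0,0.002,0,0,0,0.4],[0,0,0.001,0,0,0,0.4],[0,0,0,0,0,0,0.4]]]'; python3 -m pendant '[[[0,0,0.001,0,0,0,0.4],[0,0,0.001,0,0,0,0.4],[0,0,0,0,0,0,0.4]]]'
```

```text
t: 20.05
tcp_pos: [0.563, -0.0188, 0.0671]
tool_rot: [0.322, 0.947, 0.001, 0.0]
force: [4.9, -1.3, -1.7]
finger_gap: 0.614
gripper_force: 42.8
t: 20.35
tcp_pos: [0.5626, -0.0187, 0.0655]
tool_rot: [0.322, 0.947, 0.001, 0.0]
force: [4.1, -2.3, -0.8]
finger_gap: 0.615
gripper_force: 43.0
```

```bash
python3 -m pendant '[[[0,0,0.001,0,0,0,0.4],[0,0,0,0,0,0,0.4],[0,0,0,0,0,0,0.4]]]'; python3 -m pendant '[[[0,0,0.001,0,0,0,0.4],[0,0,0,0,0,0,0.4],[0,0,0,0,0,0,0.4]]]'
python3 - <<'E'
from h import *
s=snap('wrist');P=wcloud(s);np.savez('w10.npz',**s);st=monitor.sense();F=P.reshape(-1,3);d=np.hypot(F[:,0]-.5628,F[:,1]+.0184)
t=F[(d>.016)&(d<.026)&(F[:,2]>.09)];print('boss top',np.percentile(t[:,2],[20,50,80]),len(t),'expect .104');print(st['tcp_pos'],st['force'])
E
```

```text
t: 20.65
tcp_pos: [0.5624, -0.0186, 0.0645]
tool_rot: [0.322, 0.947, 0.001, -0.0]
force: [4.8, -1.6, -1.9]
finger_gap: 0.615
gripper_force: 42.8
t: 20.95
tcp_pos: [0.5624, -0.0186, 0.0637]
tool_rot: [0.322, 0.947, 0.001, -0.0]
force: [4.7, -2.1, -0.9]
finger_gap: 0.608
gripper_force: 42.8
boss top [0.10346323 0.1045364  0.1726869 ] 13300 expect .104
[ 0.56236125 -0.01861706  0.06365254] [ 5.20615032 -2.05600857 -2.02786208]
```

```bash
python3 -m pendant '[[[0,0,0.001,0,0,0,0.4],[0,0,0,0,0,0,0.4],[0,0,0,0,0,0,0.4]]]' | grep -E 'pos|force'; python3 -m pendant '[[[0,0,0.001,0,0,0,0.4],[0,0,0,0,0,0,0.4],[0,0,0,0,0,0,0.4]]]'| grep -E 'pos|force'
```

```text
tcp_pos: [0.5625, -0.0187, 0.0635]
force: [3.8, -1.8, 3.9]
gripper_force: 43.3
tcp_pos: [0.5626, -0.0188, 0.0634]
force: [3.0, -2.6, 9.6]
gripper_force: 43.9
```

Seated: motion stops at 0.0635 and force rises to about 10 N. I let go, back off and verify.

```bash
python3 -m pendant '[[[0,0,0,0,0,0,0.7],[0,0,0,0,0,0,0.85],[0,0,0,0,0,0,1],[0,0,0,0,0,0,1],[0,0,-0.02,0,0,0,1],[0,0,-0.05,0,0,0,1],[0,0,-0.05,0,0,0,1],[0,0,-0.03,0,0,0,1],[0,0,0,0,0,0,1],[0,0,0,0,0,0,1]]]'
python3 - <<'E'
from h import *
s=snap('wrist');P=wcloud(s);a=R.from_quat(monitor.sense()['tool_rot']).as_matrix();o=np.array([.5628,-.0184,0])
Q=((P-o)@np.c_[a[:,0],a[:,1],[0,0,1]]).reshape(-1,3)*1e3;d=np.hypot(Q[:,0],Q[:,1])
b=Q[(d>16)&(d<26)&(abs(Q[:,2]-104)<2.5)&~((abs(Q[:,1])<7)&(Q[:,0]>0))];A=np.c_[b[:,:2],np.ones(len(b))];c=np.linalg.lstsq(A,b[:,2],rcond=None)[0];print('boss plane',c,len(b))
m=Q[(d<30)&(abs(Q[:,2]-104)<2)];print('boss circle',cv2.minEnclosingCircle(m[:,:2].astype(np.float32)))
r=Q[(d>30)&(d<39)&(abs(Q[:,2]-84)<3)];print('rim top',np.median(r[:,2]),len(r))
k=Q[(abs(Q[:,1])<4)&(Q[:,0]>11)&(Q[:,0]<19)&(Q[:,2]>95)];print('key top',np.median(k[:,2]))
t=Q[(d<6)&(Q[:,2]>95)&(Q[:,2]<103)];print('shaft top',np.median(t[:,2]))
cv2.imwrite('pics/w11.png',cv2.resize(s['pixels'][150:380,200:440],None,fx=2.5,fy=2.5,interpolation=cv2.INTER_CUBIC)[:,:,::-1])
E
```

```text
t: 22.6
tcp_pos: [0.5618, -0.0186, 0.1822]
tool_rot: [0.322, 0.947, 0.001, -0.001]
force: [0.7, -0.3, 0.4]
finger_gap: 1.0
gripper_force: 0.0
boss plane [-7.76702839e-04  3.90618162e-04  1.03474448e+02] 2379
boss circle ((-0.6907955408096313, 0.2689848840236664), 27.3238468170166)
rim top 83.52454457483296 2868
key top 284.5161526178004
shaft top 99.55638926272195
```

View pics/w11.png

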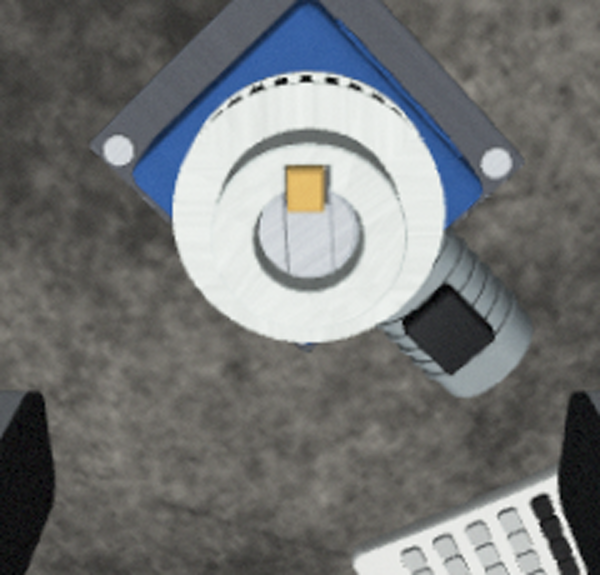

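The pulley is flat and home: boss top 3.9 mm above the shaft top against 4 expected, and tilt under 0.001. The key sits in the keyway at (305,188), and the gripper is clear.

```bash
python3 -c "
from station import job
print(job.sign_off())"
```

```text
the job is handed in; nothing more can be done
None
```

The key stands in the groove, the pulley is seated flat and fully home over it with its keyway on the key, both are released, and the job was handed in at about 22.7 s; sign-off returned no verdict.

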